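# Stand a flower pot in the tilting work stand and wind the stand over by one division

### The arm

A 6-joint arm with a two-finger parallel gripper is mounted at the origin on the work surface. World frame = base frame: x ahead of the robot, y to its left, z up, the work surface at z = 0. Lengths are in m, angles in degrees, forces in N, time in s.
With the tool pointing down it reaches from about 0.25 to 0.725 m from the base axis. Payload 4 kg.
Tool frame: the origin (TCP) lies where the fingers leave the gripper's body, on its centre line; the fingertips stand 73 mm ahead of it and the grasp point (between the pads) lies 54 mm ahead of it; z points along the fingers, y is the line along which they close (so a half turn about z gives the same grasp; the last joint's range is limited). The gripper opens to 85 mm and grips with 20 to 120 N. Pads are 22 mm wide; open, the fingers measure 114 mm over their backs; the gripper's body (76 mm by 85 mm) begins 54 mm behind the grasp point. The pads swing forward as they close: fully open they stand 13 mm farther back than shut.
Start: joints at [73.625, 13.785, 0.286, 76.501, 0, 90], TCP at [0.141, 0.48, 0.304] pointing down, gripper open.
Joint ranges: [-155.79, 155.79], [-60.16, 107.12], [-62.33, 73.08], [-114, 123.19], [-81.49, 82.49], [-180, 180]. Speed limits (degrees/s): [159.86, 159.86, 180, 180, 180, 180].

### API

Orientations are given as a 3x3 rotation matrix whose columns are the frame's x, y, z axes.
In Python, from plant import * gives the robot as it stands.
- The arm moves only by the shell command python3 -m handwheel 'ROWS' [OPENING] [FORCE]. ROWS is JSON, a list of rows, each a list of 4 numbers: the shift along the tool's x, y, z in m, then the turn about the tool's z in degrees. A call has 1 to 5 rows; each row shifts and turns the commanded pose from where the row before left it, along the tool's axes as they then stand; what a row does not reach is not made up. A row lasts 1/8 s, in which the tool goes at most 62.5 mm and 10.7 degrees, less where a joint would pass 70% of its speed; a pose out of reach is approached as far as the arm can. A call is refused whole if a number of a shift passes 0.0625 or a number of a turn 10.7, either way. A call with a gripper value outside its range is refused whole. OPENING is the finger opening in m, from 0 to 0.0854, set as the call begins (- or left out, the last holds). The fingers move at their own pace and stop on an object; FORCE is the grip in N (left out, the last holds). Time passes only in rows, so rows that do not move let the fingers close. It gives the time, the measured TCP pose, the force and the opening at its end, in the units of the state.
- get_obs(): the state, without advancing time (a new reading comes with each control period).
- read_camera(name): name is "side" or "top"; returns the picture (480x640x3 uint8, red, green, blue); there is no depth.
- camera_model(name): a dict with "fx", "fy", "cx", "cy" (pixels), "R" (3x3) and "t" (3): a world point X has camera coordinates R X + t. Camera axes: x right, y down, z forward; pixel columns grow to the right and rows downward; lengths in m; the calibration is good to about 2 mm. A picture is of the moment at which its call begins. camera_model takes no time and is no camera call.
- finish_job(): hands the job in, once; it reports no verdict.
The state is a dict: "time": time; "joint_positions": joint angles; "dq": joint speeds; "joint_efforts": joint torques, N m; "position": TCP position; "tcp_rot": TCP orientation; "ft_force": force on the tool from outside, world axes, zero at the start; "torque": the same for the moment, N m; "width": opening from 0.0 (shut) to 1.0 (fully open).
Only numpy, scipy, OpenCV 4.12 (cv2) and the standard library are available. Lean on these libraries where they do the work, as an engineer would, in place of code of your own. Each camera call takes 0.05 s, during which the arm holds its last target. There are 200 camera calls.

### The job

Stand the small terracotta flower pot upright in the round cup of the tilting work stand while the cup is still level, and let go of it. Then wind the stand's crank clockwise, about three turns, to lean the cup over by one division, until its arm is pressed snugly against the rubber-tipped stop screw and stays there; never force it hard against the stop. Leave the paper cup, the tape roll and the glue bottle where they are, and end with the pot sitting in the leaning cup.

Things in the scene. Friction and masses are not known exactly. Their poses are not given: they have to be found in the camera images.
- pot_mid (a point): Small terracotta flower pot, upright on the table, filled to the top, 60 mm high: foot 48 mm across, widening to 51 mm, then a straight rim band 58 mm across over its top 16 mm (grip it there). About 0.16 kg. This point is on its axis, half-way up (30 mm above its underside); z is up along the axis. It and the paper cup may change sides.
- cup_seat (a point): Centre of the inner floor of the stand's aluminium cup, which takes the pot's foot: 57 mm across inside, 65 outside, wall 26 mm high, floor 73 mm above the table. z: the cup's axis, vertical when level. It tilts about a level axis, along the stand's y, 7 mm above this point, between two cheeks with inner faces 51 mm either side, 96 mm high. An arm on its -x side reaches 98 mm out over the stop.
- cradle (a joint): Lean of the cup in rad: 0 is level, positive leans towards the stand's front. It starts within 0.07 of level. It follows the crank: one thirty-sixth of the crank's angle. One division is about 0.52 rad; the arm meets the stop at 0.45 to 0.60 rad, depending on how the stop screw is set.
- crank (a joint): Angle of the crank in rad, growing clockwise seen from above, through many turns (0 when the cup is level). It starts between -2.5 and 2.5 and stays where it is left. Winding to the stop takes about 14 to 24 rad. It runs with about 1.5 N sideways at the handle; worm friction holds the pressure on the stop when the handle is let go.
- crank_axis (a point): Point on the crank's vertical axis, at the height of the middle of the handle, 110 mm above the table; its x and y axes are those of the stand. It is 160 mm from the cup along the stand's y.
- handle (a point): Middle of the crank handle: an upright black cylinder 17 mm across, 44 mm high, its top 130 mm above the table, spinning freely on a pin 40 mm from the crank's axis. This point is on its axis, 110 mm above the table; the crank arm below has its top at 82 mm. Hold it from above and carry it round. On the stop its drag climbs within a quarter turn: 1.5 to 3.5 N above the free-running reading is snug, 5 N above is forcing.
- stop: The stop: a dark steel post 20 mm across, 22 mm high, on the stand's base under the cup's arm; origin at the centre of its underside. From its top comes a screw with a rubber tip 14 mm across. The screw was set by hand: its tip may be anywhere from 28 to 40 mm above the origin and is not measured, so the contact must be felt.
- stand: The whole tilting work stand, fixed to the table: grey base 190 x 300 x 18 mm, origin at the centre of its underside, front towards its -x. Crank on its -y half, on a grey worm housing 62 mm high; cup on its +y half.
- paper_cup: Open white paper cup, 72 mm across the rim, 85 mm high; origin at the centre of its underside. Bystander.
- tape_roll: Green roll of tape lying flat, 84 mm across, 22 mm high; origin at the centre of its underside. Bystander, behind the stand.
- glue: White glue bottle with blue cap, 30 mm across, 95 mm high, standing; origin at the centre of its underside. Bystander, behind the stand.

How it is judged (in metres and radians):
On the way, in this order (a step that is already met when the one before it is completed fails the run):
1. the pot stands in the cup, let go, with the cup still level (distance between pot_mid and cup_seat below 0.038 m and angle between the z axis of pot_mid and the z axis of cup_seat, either way round below 0.2 rad and angle between pot_mid's own z axis and vertical below 0.4 rad and contact force between pot and the fingers below 0.1 N and value of joint cradle below 0.15 rad), for 0.2 s.
2. the cup has been wound over by most of a division (value of joint cradle above 0.4 rad).
At the end, for the whole second after the job is handed in: The pot sits upright on the cup's floor (its centre within 38 mm of the floor's centre, axes within 0.25 rad), the cup leans by a division with its arm pressing on the stop screw with more than 12 N, the crank is at rest and everything is let go (contact force between stop and anything else above 12 N and value of joint cradle above 0.42 rad and distance between pot_mid and cup_seat below 0.038 m and angle between the z axis of pot_mid and the z axis of cup_seat, either way round below 0.25 rad and angle between pot_mid's own z axis and vertical below 1 rad and velocity of joint crank between -0.1 and 0.1 rad/s and contact force between pot and the fingers below 0.1 N); the robot touches nothing.
It fails at once if the stop is forced: more than 90 N on it (contact force between stop and anything else above 90 N).
It fails at once if a bystander is disturbed (moved more than 30 mm) (distance of any of paper_cup, tape_roll, glue from where it was at the start of the episode above 0.03 m).
It also fails if it takes over 72 s, if anything falls off the work surface, if the arm or the gripper's body presses on something with over 40 N, if the wrist force passes 120 N, or if a joint passes its speed limit or range.

## Working session

There is one attempt and no reset: what is moved stays moved. The work goes in short steps, Python scripts to look and compute and a shell command to move; the robot and the scene stay as the last step left them, time stands still between calls to the robot, and variables do not carry over. Pictures are saved under pics/ and viewed, on a budget of 10 in all, crops included, one or two more only if the job needs it, and the job is handed in when it is done.

```bash
mkdir -p pics; ls; python3 - <<'E'
from plant import *
import cv2
o=get_obs()
for k,v in o.items(): print(k,v)
for n in("top","side"):
    cv2.imwrite(f"pics/{n}0.png",cv2.cvtColor(read_camera(n),cv2.COLOR_RGB2BGR)); print(n,camera_model(n))
E
```

```text
pics
time 0.0
joint_positions [ 7.36243023e+01  1.38311244e+01  2.12804996e-01  7.65013804e+01
 -1.08664472e-03  9.00023000e+01]
dq [ 0.05775368  0.05880885 -0.03043489  0.02019116  0.08011498  0.00123007]
joint_efforts [-1.18401411e-03 -3.72319365e+01  2.52407008e+01  1.69526681e-02
 -8.50332754e-05  7.69764966e-06]
position [0.14083446 0.47924935 0.30301611]
tcp_rot [[-9.59422338e-01  2.81972432e-01 -5.70808506e-04]
 [ 2.81973009e-01  9.59420233e-01 -2.00975172e-03]
 [-1.90493491e-05 -2.08915328e-03 -9.99997818e-01]]
ft_force [-0.24195749  0.81921301  0.44663296]
torque [-0.04419426  0.00811536 -0.01393242]
width 0.9967137699407846
top {'fx': 557.253905223319, 'fy': 557.253905223319, 'cx': 323.0160747611507, 'cy': 242.69367763311246, 'R': array([[-0.02730173, -0.99954918,  0.01249204],
       [-0.99458867,  0.02590887, -0.1006087 ],
       [ 0.10023969, -0.01517123, -0.99484765]]), 't': array([0.00309044, 0.61568194, 1.16550151])}
side {'fx': 438.90925978176296, 'fy': 438.90925978176296, 'cx': 312.95867086659683, 'cy': 238.06097811746528, 'R': array([[ 0.89711908, -0.44178118, -0.00259619],
       [-0.22900784, -0.46000169, -0.85787753],
       [ 0.3777999 ,  0.77021285, -0.51384765]]), 't': array([-0.53543115,  0.23058674,  0.77781245])}
```

View pics/top0.png

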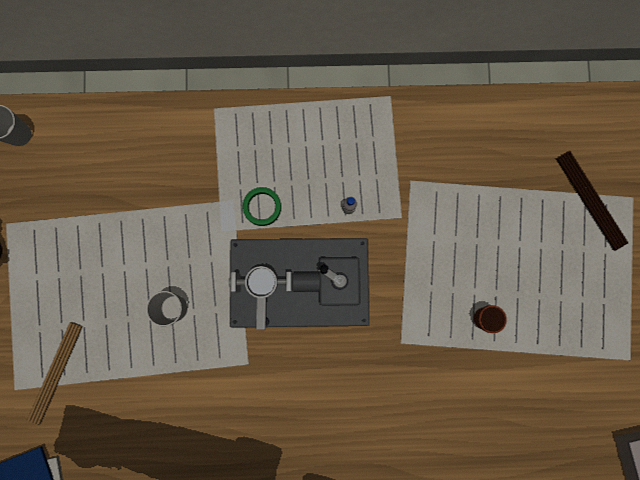

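View pics/side0.png

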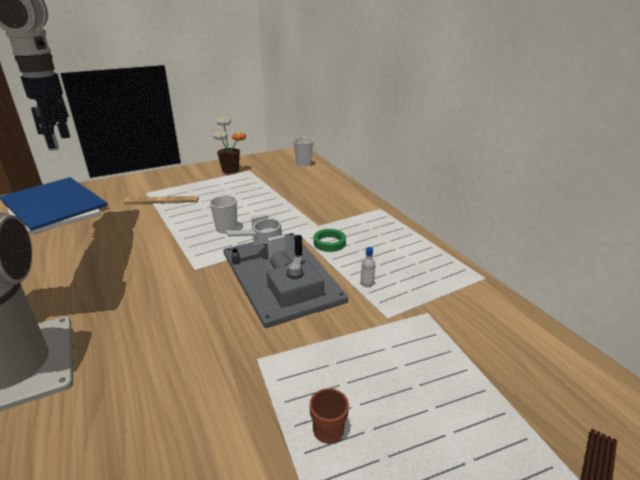

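The top view shows the pot at about (491,318), the cup at (261,281), the handle at (323,267), the crank hub at (340,281) and the base corners from (230,239) to (369,327). The side view agrees: the pot is in front on the right, and the paper cup is at (224,214).

```bash
cat > h.py <<'E'
from plant import *
import numpy as np, cv2
def ray(n,u,v,z):
    c=camera_model(n);R=np.array(c["R"]);t=np.array(c["t"])
    C=-R.T@t; d=R.T@np.array([(u-c["cx"])/c["fx"],(v-c["cy"])/c["fy"],1])
    return C+d*(z-C[2])/d[2]
def proj(n,X):
    c=camera_model(n);p=np.array(c["R"])@X+c["t"]
    return np.array([c["fx"]*p[0]/p[2]+c["cx"],c["fy"]*p[1]/p[2]+c["cy"]])
def big(m,box):
    x0,y0,x1,y1=box; k=np.zeros(m.shape,np.uint8); k[y0:y1,x0:x1]=m[y0:y1,x0:x1]
    cs,_=cv2.findContours(k,cv2.RETR_EXTERNAL,cv2.CHAIN_APPROX_NONE)
    return max(cs,key=cv2.contourArea)
E
python3 - <<'E'
from h import *
top=cv2.imread("pics/top0.png"); hsv=cv2.cvtColor(top,cv2.COLOR_BGR2HSV)
H,S,V=[hsv[...,i].astype(int) for i in range(3)]
pot=(((H<12)|(H>170))&(S>120)&(V>40)).astype(np.uint8)
c=big(pot,(460,290,520,345)); print("potbox",cv2.boundingRect(c),cv2.minEnclosingCircle(c),cv2.fitEllipse(c))
base=((S<45)&(V<110)).astype(np.uint8)
base=cv2.morphologyEx(base,cv2.MORPH_CLOSE,np.ones((5,5)))
c=big(base,(222,233,378,335)); r=cv2.minAreaRect(c); print("base",r)
b=cv2.boxPoints(r); print(b); P=np.array([ray("top",*p,.018) for p in b]); print(P, P.mean(0))
print([np.linalg.norm(P[i]-P[(i+1)%4]) for i in range(4)])
cup=((V>125)&(S<40)).astype(np.uint8)
c=big(cup,(243,262,281,297)); print("cup",cv2.minEnclosingCircle(c),cv2.boundingRect(c))
a=top[255:305,220:375]; p=top[285:350,460:525]
im=np.zeros((560,800,3),np.uint8)
a=cv2.resize(a,None,fx=5,fy=5,interpolation=cv2.INTER_CUBIC); im[:250,:775]=a
p=cv2.resize(p,None,fx=4.7,fy=4.7,interpolation=cv2.INTER_CUBIC); im[252:252+p.shape[0],:p.shape[1]]=p
s=cv2.imread("pics/side0.png")[225:320,220:350]; s=cv2.resize(s,None,fx=3.2,fy=3.2,interpolation=cv2.INTER_CUBIC); im[252:252+s.shape[0],320:320+s.shape[1]]=s
cv2.imwrite("pics/crop0.png",im)
E
```

```text
potbox (479, 306, 27, 27) ((492.0, 319.0), 13.928488731384277) ((491.9942626953125, 318.970947265625), (26.262859344482422, 27.104665756225586), 138.50962829589844)
base ((298.3291015625, 283.6119689941406), (90.24927520751953, 139.25547790527344), 89.56263732910156)
[[228.35895 239.02014]
 [367.61035 237.95715]
 [368.29926 328.2038 ]
 [229.04785 329.26678]]
[[ 0.63020182  0.19136775  0.018     ]
 [ 0.62468219 -0.11077132  0.018     ]
 [ 0.43050583 -0.1053774   0.018     ]
 [ 0.43657215  0.19188691  0.018     ]] [0.5304905  0.04177648 0.018     ]
[np.float64(0.30218948345833885), np.float64(0.19425126131312154), np.float64(0.2973262075687481), np.float64(0.1936303660726565)]
cup ((261.04278564453125, 281.5733642578125), 15.60831069946289) (248, 266, 28, 31)
```

View pics/crop0.png

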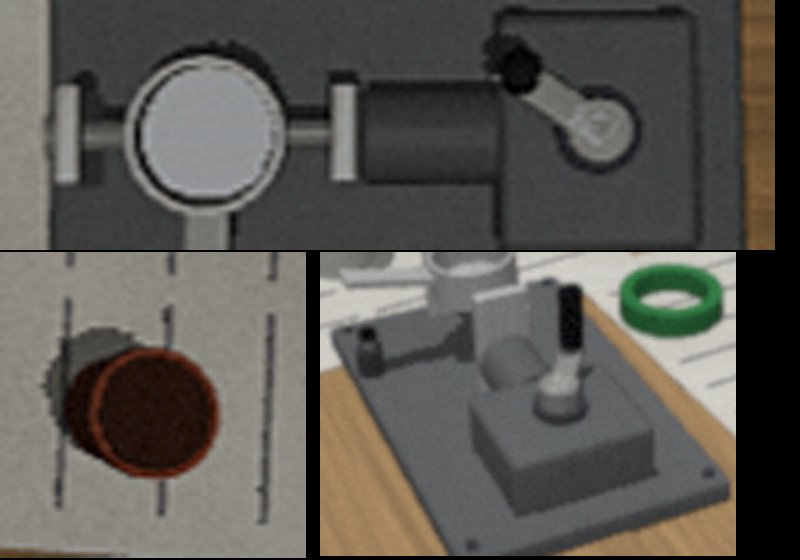

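```bash
python3 - <<'E'
from h import *
c=camera_model("top");print("cam",-np.array(c["R"]).T@c["t"])
p=ray("top",492.3,318.9,.06);cu=ray("top",260.8,281.8,.099);h=ray("top",323.2,268.6,.13);hb=ray("top",339.6,280.6,.09)
print("pot",p,"cup",cu,"handle",h,"hub",hb, "hub-cup",hb-cu,np.linalg.norm((hb-cu)[:2]),"crank r",np.linalg.norm((h-hb)[:2]))
print("diam pot", 27.2/557*(1.165-.06),"paper cup",ray("top",168,305,0.05))
for n,X in(("pot",p),("cup",cu),("handle",h),("hub",hb)): print(n,proj("side",X))
s=cv2.imread("pics/side0.png")
H,S,V=[cv2.cvtColor(s,cv2.COLOR_BGR2HSV)[...,i].astype(int) for i in range(3)]
k=big((((H<12)|(H>170))&(S>110)&(V>30)).astype(np.uint8),(290,370,370,460));print(cv2.boundingRect(k))
# top rim ellipse predicted for pot
a=np.linspace(0,6.28,60);E=np.array([proj("side",p+[.029*np.cos(x),.029*np.sin(x),0]) for x in a]);print(E.min(0),E.max(0))
E=np.array([proj("side",cu+[.0325*np.cos(x),.0325*np.sin(x),0]) for x in a]);print(E.min(0),E.max(0))
E
pwd; python3 -m handwheel '[[0,0,0,0]]'
```

```text
cam [0.49560514 0.00481952 1.22140079]
pot [ 0.4446703  -0.35958615  0.06      ] cup [0.53307146 0.11472596 0.099     ] handle [ 0.55456139 -0.01079135  0.13      ] hub [ 0.53150447 -0.04394229  0.09      ] hub-cup [-0.00156699 -0.15866826 -0.009     ] 0.15867599262977375 crank r 0.040380772369114214
diam pot 0.0539605026929982 paper cup [0.49169485 0.31320123 0.05      ]
pot [328.22623611 405.01414029]
cup [266.27316437 225.45757063]
handle [296.84329732 236.63090797]
hub [293.69840101 263.39961692]
(310, 389, 38, 54)
[308.28625531 388.89877158] [348.22462409 422.45531537]
[252.15537949 218.78318102] [280.32185567 232.51479798]
.
time: 0.22
position: [0.1409, 0.4795, 0.3034]
tcp_rot: [[-0.959, 0.282, -0.0], [0.282, 0.959, -0.001], [-0.0, -0.001, -1.0]]
ft_force: [0.0, -0.8, -0.0]
width: 1.002
```

Positions agree between the two views to about 1 px: pot (0.4447, -0.3596), cup (0.533, 0.115), crank axis about (0.531, -0.0445), handle (0.5545, -0.011). I'll align the tool's y with world y, then move over the pot.

```bash
python3 -m handwheel '[[0,0,0,-8.2],[0,0,0,-8.2],[-0.04,-0.04,0,0],[-0.04,-0.04,0,0],[-0.04,-0.04,0,0]]' 0.0854 30; python3 -m handwheel '[[-0.04,-0.045,0,0],[-0.04,-0.045,0,0],[-0.04,-0.045,0,0],[-0.04,-0.045,0,0],[-0.02,-0.055,0,0]]'; python3 -m handwheel '[[0,-0.06,0,0],[0,-0.06,0,0],[0,-0.06,0,0],[0,-0.06,0,0],[0,-0.06,0,0]]'
```

```text
time: 0.85
position: [0.2618, 0.3586, 0.3038]
tcp_rot: [[-1.0, -0.002, 0.0], [-0.002, 1.0, -0.0], [-0.0, -0.0, -1.0]]
ft_force: [0.6, 0.3, 1.0]
width: 1.004
time: 1.48
position: [0.4428, 0.1233, 0.3037]
tcp_rot: [[-1.0, -0.0, 0.001], [-0.0, 1.0, 0.0], [-0.001, 0.0, -1.0]]
ft_force: [0.7, 0.1, -0.4]
width: 1.001
time: 2.1
position: [0.4409, -0.1771, 0.304]
tcp_rot: [[-1.0, -0.0, 0.0], [-0.0, 1.0, 0.0], [-0.0, 0.0, -1.0]]
ft_force: [1.2, 0.3, 0.5]
width: 1.001
```

```bash
python3 -m handwheel '[[-0.004,-0.06,0,0],[0,-0.06,0,0],[0,-0.0625,0,0],[0,0,0.05,0],[0,0,0.05,0]]'; python3 -m handwheel '[[0,0,0.05,0],[0,0,0.03,0],[0,0,0.02,0],[0,0,0,0]]'; python3 -m handwheel '[[0,0,0,0],[0,0,0,0],[0,0,0,0],[0,0,0,0]]' 0.03 35; python3 - <<'E'
from h import *
cv2.imwrite("pics/grasp.png",cv2.cvtColor(read_camera("side"),cv2.COLOR_RGB2BGR)[300:480,220:460])
E
```

```text
time: 2.72
position: [0.4452, -0.3592, 0.2028]
tcp_rot: [[-1.0, 0.002, 0.001], [0.002, 1.0, -0.001], [-0.001, -0.001, -1.0]]
ft_force: [0.4, 0.3, 0.2]
width: 0.999
time: 3.22
position: [0.4441, -0.3567, 0.1018]
tcp_rot: [[-1.0, -0.0, -0.004], [-0.0, 1.0, 0.003], [0.004, 0.003, -1.0]]
ft_force: [-0.6, 0.0, -0.3]
width: 1.005
time: 3.72
position: [0.4462, -0.3582, 0.1055]
tcp_rot: [[-1.0, -0.001, 0.003], [-0.001, 1.0, -0.002], [-0.003, -0.002, -1.0]]
ft_force: [0.6, 1.3, 6.2]
width: 0.665
```

View pics/grasp.png

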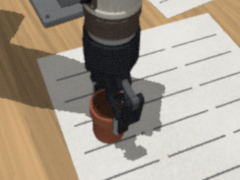

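The fingers hold the rim band (opening about 57 mm, pot upright between them). Next: lift and carry over the cup.

```bash
python3 -m handwheel '[[0,0,-0.03,0],[0,0,-0.05,0],[0,0,-0.05,0],[-0.01,0.04,0,0],[-0.01,0.055,0,0]]'; python3 -m handwheel '[[-0.01,0.06,0,0],[-0.01,0.06,0,0],[-0.01,0.06,0,0],[-0.01,0.06,0,0],[-0.01,0.06,0,0]]';  python3 -m handwheel '[[-0.01,0.04,0,0],[-0.008,0.03,0,0],[0,0.01,0,0],[0,0,0,0],[0,0,0,0]]'; python3 - <<'E'
from h import *
cv2.imwrite("pics/carry_s.png",cv2.cvtColor(read_camera("side"),cv2.COLOR_RGB2BGR))
cv2.imwrite("pics/carry_t.png",cv2.cvtColor(read_camera("top"),cv2.COLOR_RGB2BGR))
print(get_obs()["position"],get_obs()["ft_force"])
a=cv2.imread("pics/carry_s.png")[120:300,170:370];b=cv2.imread("pics/carry_t.png")[200:380,180:380]
cv2.imwrite("pics/carry.png",cv2.resize(np.hstack([a,b]),None,fx=2,fy=2,interpolation=cv2.INTER_CUBIC))
E
```

```text
time: 4.4
position: [0.4655, -0.2628, 0.2345]
tcp_rot: [[-1.0, 0.003, 0.002], [0.003, 1.0, -0.001], [-0.002, -0.001, -1.0]]
ft_force: [0.8, 1.1, -1.8]
width: 0.666
time: 5.03
position: [0.5149, 0.0392, 0.2338]
tcp_rot: [[-1.0, -0.0, -0.0], [-0.0, 1.0, -0.0], [0.0, -0.0, -1.0]]
ft_force: [0.3, -0.0, -1.3]
width: 0.669
time: 5.65
position: [0.5328, 0.1162, 0.2338]
tcp_rot: [[-1.0, 0.001, -0.001], [0.001, 1.0, -0.001], [0.001, -0.001, -1.0]]
ft_force: [-0.4, 0.3, -1.2]
width: 0.666
[0.53295195 0.1161825  0.23394914] [ 0.5952512   0.37988152 -1.03844392]
```

View pics/carry.png

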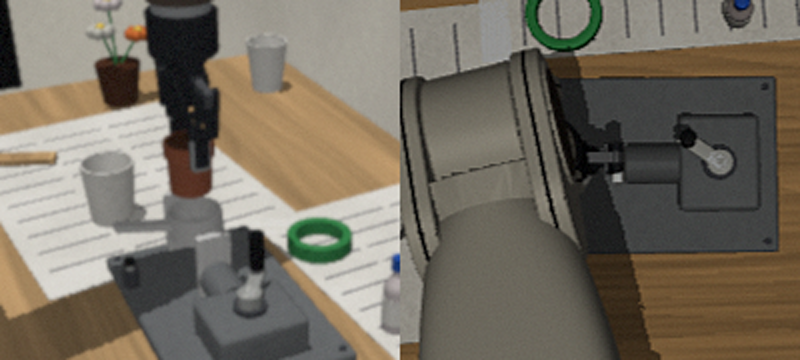

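```bash
python3 - <<'E'
from h import *
s=cv2.imread("pics/carry_s.png");H,S,V=[cv2.cvtColor(s,cv2.COLOR_BGR2HSV)[...,i].astype(int) for i in range(3)]
m=(((H<12)|(H>170))&(S>110)&(V>30)).astype(np.uint8)
k=big(m,(245,180,285,225));print(cv2.boundingRect(k))
for v in range(185,220,2):
    r=np.where(m[v,240:290])[0]+240; print(v,r.min() if len(r) else 0,r.max() if len(r) else 0,end="; ")
a=np.linspace(0,6.28,90)
for x,y in((.533,.1162),(.5315,.1162),(.535,.1162)):
    for z,r in((.1285,.024),(.1725,.0255),(.1725,.029),(.1885,.029)):
        E=np.array([proj("side",np.array([x+r*np.cos(t),y+r*np.sin(t),z])) for t in a]);print(x,z,r,E.min(0).round(1),E.max(0).round(1))
E
```

```text
(252, 185, 23, 34)
185 259 262; 187 256 262; 189 254 263; 191 252 276; 193 253 261; 195 253 263; 197 253 263; 199 254 263; 201 255 264; 203 255 264; 205 255 264; 207 255 274; 209 256 274; 211 256 274; 213 256 274; 215 257 273; 217 259 270; 219 0 0; 0.533 0.1285 0.024 [254.7 209.1] [275.8 218.9]
0.533 0.1725 0.0255 [252.6 191.6] [275.6 201.5]
0.533 0.1725 0.029 [251. 191.] [277.1 202.2]
0.533 0.1885 0.029 [250.5 184.5] [276.8 195.5]
0.5315 0.1285 0.024 [254.1 209.2] [275.2 219.1]
0.5315 0.1725 0.0255 [252.  191.7] [274.9 201.6]
0.5315 0.1725 0.029 [250.4 191.1] [276.5 202.4]
0.5315 0.1885 0.029 [249.9 184.7] [276.2 195.7]
0.535 0.1285 0.024 [255.5 208.9] [276.6 218.7]
0.535 0.1725 0.0255 [253.5 191.5] [276.4 201.3]
0.535 0.1725 0.029 [251.9 190.8] [278. 202.]
0.535 0.1885 0.029 [251.4 184.4] [277.6 195.4]
```

The pot sits centred under the gripper and over the cup. I'll lower it while watching the force.

```bash
python3 -m handwheel '[[0,-0.0015,0.02,0],[0,0,0.015,0],[0,0,0.01,0],[0,0,0,0]]';python3 -m handwheel '[[0,0,0.004,0],[0,0,0.003,0],[0,0,0,0]]'; python3 -m handwheel '[[0,0,0.002,0],[0,0,0,0]]'
```

```text
time: 6.25
position: [0.5328, 0.1157, 0.1881]
tcp_rot: [[-1.0, -0.0, -0.001], [-0.0, 1.0, -0.0], [0.001, -0.0, -1.0]]
ft_force: [-0.4, 0.1, -1.4]
width: 0.664
time: 6.62
position: [0.533, 0.1159, 0.1818]
tcp_rot: [[-1.0, -0.001, -0.0], [-0.001, 1.0, -0.0], [0.0, -0.0, -1.0]]
ft_force: [0.3, 0.7, -1.3]
width: 0.671
time: 6.88
position: [0.5331, 0.1159, 0.1798]
tcp_rot: [[-1.0, -0.0, -0.0], [-0.0, 1.0, -0.0], [0.0, -0.0, -1.0]]
ft_force: [-0.3, -0.6, -1.0]
width: 0.668
```

```bash
python3 -m handwheel '[[0,0,0.0015,0],[0,0,0,0]]'; python3 -m handwheel '[[0,0,0.0015,0],[0,0,0,0]]'
```

```text
time: 7.12
position: [0.5331, 0.1159, 0.1796]
tcp_rot: [[-1.0, -0.0, 0.001], [-0.0, 1.0, 0.0], [-0.001, 0.0, -1.0]]
ft_force: [-2.7, -0.6, 4.5]
width: 0.666
time: 7.38
position: [0.533, 0.1159, 0.1794]
tcp_rot: [[-1.0, -0.0, 0.002], [-0.0, 1.0, 0.0], [-0.002, 0.0, -1.0]]
ft_force: [-5.8, -1.7, 12.4]
width: 0.667
```

Contact came at the floor height. Now I release and back off upwards.

```bash
python3 -m handwheel '[[0,0,-0.001,0],[0,0,0,0],[0,0,0,0],[0,0,0,0]]' 0.072; python3 -m handwheel '[[0,0,-0.02,0],[0,0,-0.03,0],[0,0,-0.04,0],[0,-0.05,0,0],[0,-0.055,0,0]]'; python3 - <<'E'
from h import *
cv2.imwrite("pics/pl_s.png",cv2.cvtColor(read_camera("side"),cv2.COLOR_RGB2BGR))
cv2.imwrite("pics/pl_t.png",cv2.cvtColor(read_camera("top"),cv2.COLOR_RGB2BGR))
print(get_obs()["position"],get_obs()["ft_force"])
a=cv2.imread("pics/pl_s.png")[120:300,170:370];b=cv2.imread("pics/pl_t.png")[200:380,180:380]
cv2.imwrite("pics/pl.png",cv2.resize(np.hstack([a,b]),None,fx=2,fy=2,interpolation=cv2.INTER_CUBIC))
E
```

```text
time: 7.88
position: [0.5331, 0.1159, 0.1776]
tcp_rot: [[-1.0, -0.0, -0.0], [-0.0, 1.0, -0.0], [0.0, -0.0, -1.0]]
ft_force: [-0.4, 1.0, 0.0]
width: 0.847
time: 8.5
position: [0.5336, 0.0106, 0.2685]
tcp_rot: [[-1.0, -0.003, 0.002], [-0.003, 1.0, -0.0], [-0.002, -0.0, -1.0]]
ft_force: [0.4, 0.6, -0.2]
width: 0.843
[0.53296343 0.00663845 0.2679309 ] [-0.09424151  0.86394122  0.26715544]
```

View pics/pl.png

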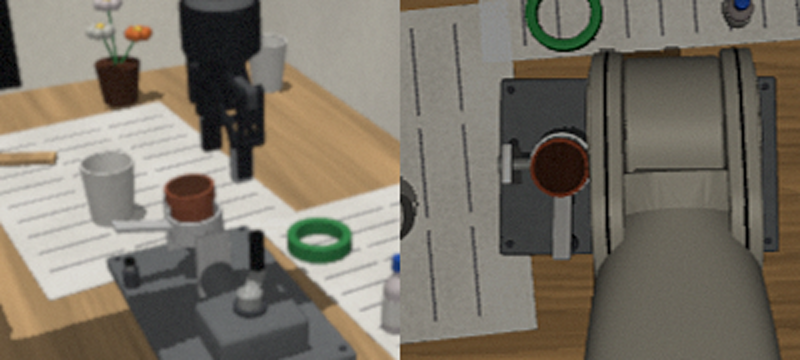

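The pot stands upright in the level cup, let go (side view at about (190,200), with the rim well above the cup wall). Now to the handle.

```bash
python3 -m handwheel '[[-0.0215,-0.0175,0,0],[0,0,0.03,0],[0,0,0,0],[0,0,0,0]]' 0.05; python3 -m handwheel '[[0,0,0.03,0],[0,0,0.025,0],[0,0,0.015,0],[0,0,0,0],[0,0,0,0]]'
```

```text
time: 9.1
position: [0.5547, -0.0061, 0.2383]
tcp_rot: [[-1.0, -0.001, -0.0], [-0.001, 1.0, 0.0], [0.0, 0.0, -1.0]]
ft_force: [-0.3, -0.2, -0.1]
width: 0.582
time: 9.72
position: [0.5555, -0.0065, 0.1692]
tcp_rot: [[-1.0, -0.001, 0.002], [-0.001, 1.0, -0.0], [-0.002, -0.0, -1.0]]
ft_force: [0.1, 0.1, 0.0]
width: 0.584
```

```bash
python3 -m handwheel '[[0,0,0,0],[0,0,0,0],[0,0,0,0],[0,0,0,0],[0,0,0,0]]' 0 30;  python3 - <<'E'
from h import *
cv2.imwrite("pics/hd_s.png",cv2.cvtColor(read_camera("side"),cv2.COLOR_RGB2BGR))
a=cv2.imread("pics/hd_s.png")[150:330,200:400]
cv2.imwrite("pics/hd.png",cv2.resize(a,None,fx=3,fy=3,interpolation=cv2.INTER_CUBIC))
E
```

```text
time: 10.35
position: [0.5551, -0.0072, 0.1689]
tcp_rot: [[-1.0, 0.0, 0.002], [0.0, 1.0, -0.001], [-0.002, -0.001, -1.0]]
ft_force: [-0.5, -2.9, 5.7]
width: 0.188
```

View pics/hd.png

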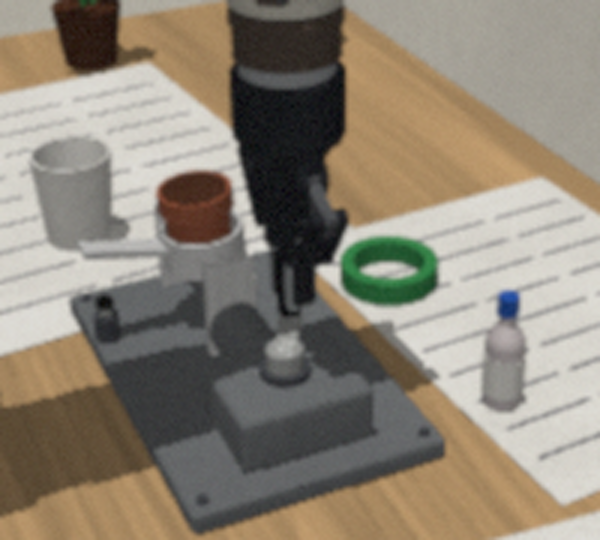

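The handle is held (opening about 16 mm). I'll compute one turn as 15 rows of 24°.

```bash
python3 - <<'E'
import numpy as np
t=np.radians(64-24*np.arange(16));x=np.round(.04*np.cos(t),4);y=np.round(.04*np.sin(t),4)
for i in range(15): print(i,np.round(-(x[i+1]-x[i]),4),np.round(y[i+1]-y[i],4),"end",round(64-24*(i+1)))
E
```

```text
0 -0.0131 -0.0103 end 40
1 -0.0079 -0.0147 end 16
2 -0.0011 -0.0166 end -8
3 0.0057 -0.0156 end -32
4 0.0115 -0.012 end -56
5 0.0155 -0.0062 end -80
6 0.0166 0.0006 end -104
7 0.0149 0.0073 end -128
8 0.0107 0.0127 end -152
9 0.0046 0.016 end -176
10 -0.0023 0.0165 end -200
11 -0.0088 0.0141 end -224
12 -0.0138 0.0093 end -248
13 -0.0164 0.0029 end -272
14 -0.0161 -0.004 end -296
```

```bash
python3 -m handwheel '[[-0.0131,-0.0103,0,0],[-0.0079,-0.0147,0,0],[-0.0011,-0.0166,0,0]]' | grep -v rot; python3 -m handwheel '[[0.0057,-0.0156,0,0],[0.0115,-0.012,0,0]]' | grep -v rot
```

```text
time: 10.78
position: [0.5757, -0.0477, 0.1687]
ft_force: [-8.9, 3.4, 11.2]
width: 0.19
time: 11.02
position: [0.5597, -0.0747, 0.1688]
ft_force: [-2.1, 7.2, 7.0]
width: 0.188
```

```bash
python3 -m handwheel '[[0.0155,-0.0062,0,0],[0.0166,0.0006,0,0],[0.0149,0.0073,0,0]]' | grep -v rot; python3 -m handwheel '[[0.0107,0.0127,0,0],[0.0046,0.016,0,0]]' | grep -v rot; python3 -m handwheel '[[-0.0023,0.0165,0,0],[-0.0088,0.0141,0,0]]' | grep -v rot;  python3 -m handwheel '[[-0.0138,0.0093,0,0],[-0.0164,0.0029,0,0],[-0.0161,-0.004,0,0]]' | grep -v rot
```

```text
time: 11.4
position: [0.5132, -0.0754, 0.169]
ft_force: [-0.7, -1.7, 5.4]
width: 0.186
time: 11.65
position: [0.4957, -0.046, 0.1689]
ft_force: [-2.7, -2.3, 8.2]
width: 0.191
time: 11.9
position: [0.5073, -0.0138, 0.169]
ft_force: [-0.5, -1.0, 6.3]
width: 0.19
time: 12.28
position: [0.5548, -0.0066, 0.1688]
ft_force: [-5.2, -5.5, 8.3]
width: 0.191
```

Drag (tangential) is about 1–2.3 N. The radial pattern says the circle's centre should shift about 1 mm towards -x. Second turn with that correction.

```bash
python3 -m handwheel '[[-0.0121,-0.0103,0,0],[-0.0079,-0.0147,0,0],[-0.0011,-0.0166,0,0]]' | grep -v rot; python3 -m handwheel '[[0.0057,-0.0156,0,0],[0.0115,-0.012,0,0]]' | grep -v rot; python3 -m handwheel '[[0.0155,-0.0062,0,0],[0.0166,0.0006,0,0],[0.0149,0.0073,0,0]]' | grep -v rot; python3 -m handwheel '[[0.0107,0.0127,0,0],[0.0046,0.016,0,0]]' | grep -v rot; python3 -m handwheel '[[-0.0023,0.0165,0,0],[-0.0088,0.0141,0,0]]' | grep -v rot;  python3 -m handwheel '[[-0.0138,0.0093,0,0],[-0.0164,0.0029,0,0],[-0.0161,-0.004,0,0]]' | grep -v rot
python3 - <<'E'
from h import *
cv2.imwrite("pics/t2_s.png",cv2.cvtColor(read_camera("side"),cv2.COLOR_RGB2BGR))
print(get_obs()["ft_force"],get_obs()["position"])
a=cv2.imread("pics/t2_s.png")[180:320,200:400]
cv2.imwrite("pics/t2.png",cv2.resize(a,None,fx=4,fy=4,interpolation=cv2.INTER_CUBIC))
E
```

```text
time: 12.65
position: [0.5755, -0.0474, 0.1688]
ft_force: [-7.5, 2.4, 9.9]
width: 0.189
time: 12.9
position: [0.5592, -0.0748, 0.1689]
ft_force: [-1.1, 4.5, 6.9]
width: 0.191
time: 13.28
position: [0.5122, -0.0749, 0.169]
ft_force: [2.2, -1.1, 5.1]
width: 0.189
time: 13.52
position: [0.4955, -0.0456, 0.169]
ft_force: [0.0, -2.5, 6.8]
width: 0.186
time: 13.78
position: [0.5069, -0.0139, 0.169]
ft_force: [0.7, -4.5, 4.6]
width: 0.188
time: 14.15
position: [0.5538, -0.0062, 0.1688]
ft_force: [-4.0, -6.1, 9.8]
width: 0.188
[-0.53949163 -3.60988888  5.89931095] [ 0.55563912 -0.00732828  0.16887226]
```

View pics/t2.png

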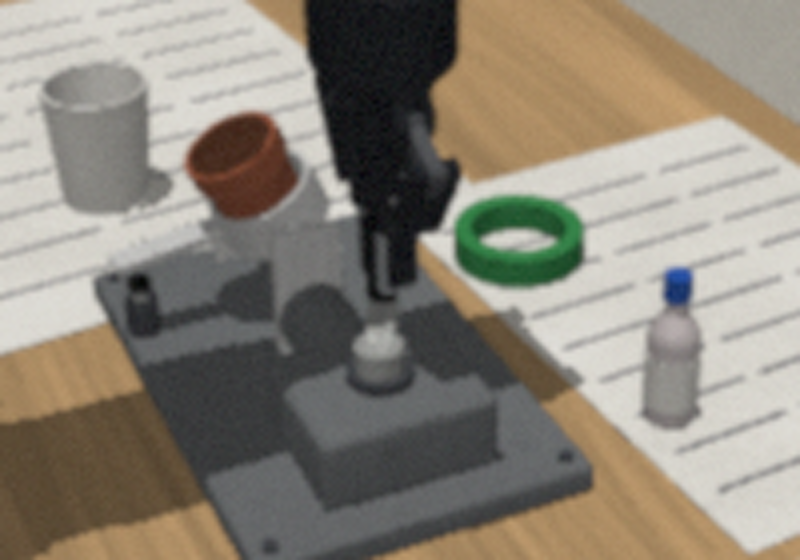

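After two turns the cup is clearly leaning and the pot is still seated in it. Now 8° steps, watching the tangential drag (free-running about 1.9 N).

```bash
cat > drag.py <<'E'
import sys,re,numpy as np
s=sys.stdin.read()
P=re.findall(r"position: (\[.*?\])",s);F=re.findall(r"ft_force: (\[.*?\])",s)
D=[]
for p,f in zip(P,F):
    p=np.array(eval(p));f=np.array(eval(f));v=p[:2]-[.5352,-.0443];v/=np.linalg.norm(v)
    D.append(f[1]*v[0]-f[0]*v[1]); print(f"th {np.degrees(np.arctan2(v[1],v[0])):.0f} drag {D[-1]:.1f} rad {f[:2]@v:.1f}",end=" | ")
print("mean %.2f"%np.mean(D)); print(s[-400:] if not P else "",end="")
E
python3 - <<'E'
import numpy as np
t=np.radians(64-8*np.arange(46));x=np.round(.0396*np.cos(t),4);y=np.round(.0396*np.sin(t),4)
print([(round(64-8*(i+1)),round(float(-(x[i+1]-x[i])),4),round(float(y[i+1]-y[i]),4)) for i in range(45)])
E
```

```text
[(56, -0.0047, -0.0028), (48, -0.0044, -0.0034), (40, -0.0038, -0.0039), (32, -0.0033, -0.0045), (24, -0.0026, -0.0049), (16, -0.0019, -0.0052), (8, -0.0011, -0.0054), (0, -0.0004, -0.0055), (-8, 0.0004, -0.0055), (-16, 0.0011, -0.0054), (-24, 0.0019, -0.0052), (-32, 0.0026, -0.0049), (-40, 0.0033, -0.0045), (-48, 0.0038, -0.0039), (-56, 0.0044, -0.0034), (-64, 0.0047, -0.0028), (-72, 0.0052, -0.0021), (-80, 0.0053, -0.0013), (-88, 0.0055, -0.0006), (-96, 0.0055, 0.0002), (-104, 0.0055, 0.001), (-112, 0.0052, 0.0017), (-120, 0.005, 0.0024), (-128, 0.0046, 0.0031), (-136, 0.0041, 0.0037), (-144, 0.0035, 0.0042), (-152, 0.003, 0.0047), (-160, 0.0022, 0.0051), (-168, 0.0015, 0.0053), (-176, 0.0008, 0.0054), (-184, -0.0, 0.0056), (-192, -0.0008, 0.0054), (-200, -0.0015, 0.0053), (-208, -0.0022, 0.0051), (-216, -0.003, 0.0047), (-224, -0.0035, 0.0042), (-232, -0.0041, 0.0037), (-240, -0.0046, 0.0031), (-248, -0.005, 0.0024), (-256, -0.0052, 0.0017), (-264, -0.0055, 0.001), (-272, -0.0055, 0.0002), (-280, -0.0055, -0.0006), (-288, -0.0053, -0.0013), (-296, -0.0052, -0.0021)]
```

```bash
(python3 -m handwheel '[[-0.004,-0.003,0,0]]'; python3 -m handwheel '[[-0.0044,-0.0034,0,0]]'; python3 -m handwheel '[[-0.0038,-0.0039,0,0]]'; python3 -m handwheel '[[-0.0033,-0.0045,0,0]]'; python3 -m handwheel '[[-0.0026,-0.0049,0,0]]'; python3 -m handwheel '[[-0.0019,-0.0052,0,0]]') | python3 drag.py
```

```text
th 57 drag 1.1 rad -0.3 | th 50 drag 1.4 rad -2.1 | th 42 drag 2.4 rad -3.1 | th 35 drag 1.8 rad -1.7 | th 27 drag 1.8 rad -2.0 | th 20 drag 1.5 rad -0.7 | mean 1.68
```

Free-running mean is about 1.7 N, with clean readings. Continuing.

```bash
(python3 -m handwheel '[[-0.0011,-0.0054,0,0]]'; python3 -m handwheel '[[-0.0004,-0.0055,0,0]]'; python3 -m handwheel '[[0.0004,-0.0055,0,0]]'; python3 -m handwheel '[[0.0011,-0.0054,0,0]]'; python3 -m handwheel '[[0.0019,-0.0052,0,0]]'; python3 -m handwheel '[[0.0026,-0.0049,0,0]]') | python3 drag.py
```

```text
th 12 drag 1.4 rad -1.0 | th 4 drag 0.9 rad -2.2 | th -3 drag 1.0 rad -1.0 | th -11 drag 2.1 rad -0.8 | th -19 drag 1.2 rad -1.9 | th -27 drag 1.6 rad -0.4 | mean 1.38
```

```bash
(python3 -m handwheel '[[0.0033,-0.0045,0,0]]'; python3 -m handwheel '[[0.0038,-0.0039,0,0]]'; python3 -m handwheel '[[0.0044,-0.0034,0,0]]'; python3 -m handwheel '[[0.0047,-0.0028,0,0]]') | python3 drag.py
```

```text
th -35 drag 1.1 rad -0.3 | th -43 drag 1.3 rad -0.5 | th -52 drag 0.5 rad 0.0 | th -60 drag 1.2 rad -0.0 | mean 1.02
```

```bash
(python3 -m handwheel '[[0.0052,-0.0021,0,0]]'; python3 -m handwheel '[[0.0053,-0.0013,0,0]]'; python3 -m handwheel '[[0.0055,-0.0006,0,0]]'; python3 -m handwheel '[[0.0055,0.0002,0,0]]'; python3 -m handwheel '[[0.0055,0.001,0,0]]'; python3 -m handwheel '[[0.0052,0.0017,0,0]]') | python3 drag.py
```

```text
th -69 drag 1.2 rad 1.3 | th -77 drag 1.8 rad 1.9 | th -85 drag 1.2 rad 2.1 | th -94 drag 1.0 rad 1.6 | th -103 drag 1.1 rad 1.7 | th -111 drag 1.5 rad 2.4 | mean 1.31
```

```bash
(python3 -m handwheel '[[0.005,0.0024,0,0]]'; python3 -m handwheel '[[0.0046,0.0031,0,0]]'; python3 -m handwheel '[[0.0041,0.0037,0,0]]'; python3 -m handwheel '[[0.0035,0.0042,0,0]]'; python3 -m handwheel '[[0.003,0.0047,0,0]]') | python3 drag.py
```

```text
th -119 drag 1.1 rad 2.6 | th -128 drag 1.4 rad 2.6 | th -137 drag 0.4 rad 3.0 | th -145 drag 2.7 rad 2.5 | th -154 drag 1.1 rad 3.7 | mean 1.33
```

```bash
(python3 -m handwheel '[[0.0022,0.0051,0,0]]'; python3 -m handwheel '[[0.0015,0.0053,0,0]]'; python3 -m handwheel '[[0.0008,0.0054,0,0]]'; python3 -m handwheel '[[0,0.0056,0,0]]'; python3 -m handwheel '[[-0.0008,0.0054,0,0]]') | python3 drag.py
```

```text
th -162 drag 2.8 rad 3.6 | th -170 drag 2.4 rad 2.6 | th -178 drag 3.3 rad 2.6 | th 174 drag 3.3 rad 2.6 | th 166 drag 4.2 rad 3.9 | mean 3.20
```

The drag rose steadily to about 2.5 N above free-running, mid-snug. I stop here, let it settle, release and retreat.

```bash
python3 -m handwheel '[[0,0,0,0],[0,0,0,0]]' | python3 drag.py; python3 -m handwheel '[[0,0,0,0],[0,0,0,0],[0,0,0,0],[0,0,0,0]]' 0.05 |grep -v rot; python3 -m handwheel '[[0,0,-0.02,0],[0,0,-0.04,0],[0,0,-0.05,0],[0,-0.05,-0.02,0],[0,-0.06,0,0]]' |grep -v rot; python3 -m handwheel '[[0,-0.06,0,0],[0,-0.06,0,0],[0,-0.06,0,0],[0,-0.03,0,0],[0,0,0,0]]' |grep -v rot;  python3 - <<'E'
from h import *
cv2.imwrite("pics/e_s.png",cv2.cvtColor(read_camera("side"),cv2.COLOR_RGB2BGR))
cv2.imwrite("pics/e_t.png",cv2.cvtColor(read_camera("top"),cv2.COLOR_RGB2BGR))
a=cv2.imread("pics/e_s.png")[150:320,190:390];b=cv2.imread("pics/e_t.png")[190:360,190:390]
cv2.imwrite("pics/e.png",cv2.resize(np.hstack([a,b]),None,fx=2,fy=2,interpolation=cv2.INTER_CUBIC))
E
```

```text
th 165 drag 1.4 rad 2.4 | mean 1.37
time: 18.95
position: [0.4967, -0.0342, 0.1676]
ft_force: [1.1, -0.3, -0.2]
width: 0.584
time: 19.58
position: [0.4983, -0.1447, 0.3005]
ft_force: [0.1, 0.2, -0.5]
width: 0.586
time: 20.2
position: [0.4964, -0.3565, 0.2968]
ft_force: [0.2, 0.7, 0.3]
width: 0.583
```

View pics/e.png

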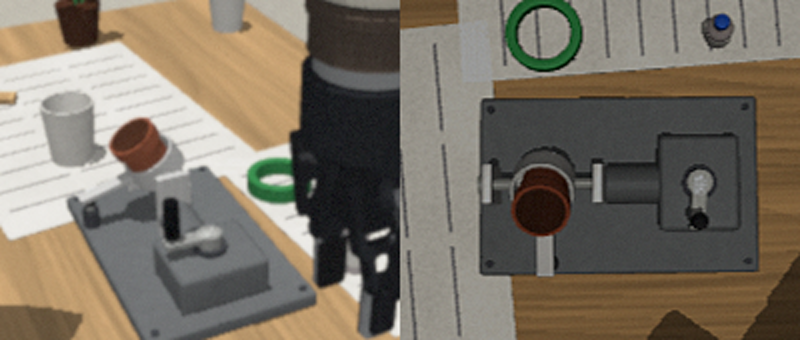

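The pot is seated in the leaning cup and the arm is over the stop. The handle seems to point at 180°, though I released it at about 165°, so I'll measure that.

```bash
python3 - <<'E'
from h import *
t=cv2.imread("pics/e_t.png");V=t.max(2)
m=(V<28).astype(np.uint8)
k=big(m,(328,288,352,312));M=cv2.moments(k);u,v=M["m10"]/M["m00"],M["m01"]/M["m00"];print(u,v,cv2.boundingRect(k))
for z in(.13,.11): print(z,ray("top",u,v,z))
s=cv2.imread("pics/e_s.png");m=(s.max(2)<30).astype(np.uint8);k=big(m,(262,240,290,275));print("side",cv2.boundingRect(k),cv2.minAreaRect(k))
for th in(160,165,170,175,180,185):
    X=np.array([.531+.04*np.cos(np.radians(th)),-.0446+.04*np.sin(np.radians(th)),.11]);print(th,X.round(4),proj("top",X+[0,0,.02]),proj("side",X))
E
```

```text
338.8996415770609 300.00716845878134 (334, 296, 10, 9)
0.13 [ 0.49252939 -0.0397091   0.13      ]
0.11 [ 0.49247302 -0.04052509  0.11      ]
side (272, 250, 7, 20) ((275.0, 259.5), (19.0, 6.0), 90.0)
160 [ 0.4934 -0.0309  0.11  ] [334.38005734 299.67583176] [273.52740569 256.65635182]
165 [ 0.4924 -0.0342  0.11  ] [336.10219139 300.16995935] [273.65843892 257.6013095 ]
170 [ 0.4916 -0.0377  0.11  ] [337.86037186 300.51138645] [273.94187411 258.53591736]
175 [ 0.4912 -0.0411  0.11  ] [339.64107084 300.69747545] [274.37699986 259.45272766]
180 [ 0.491  -0.0446  0.11  ] [341.43058461 300.72679725] [274.96184005 260.34429374]
185 [ 0.4912 -0.0481  0.11  ] [343.21514252 300.59914246] [275.69312491 261.20323929]
```

The handle sits at about 173°. The 8° difference from the tool is mostly the same 3 mm bias I saw at the first grip. The climb was about 0.06 N per degree, so even a true 8° slip-back would leave the drag about 2 N above free-running, still snug. Handing in.

```bash
python3 - <<'E'
from plant import *
o=get_obs();print(o["time"],o["ft_force"]);print(finish_job())
E
```

```text
20.3 [0.50304004 0.46473511 0.05163767]
the job is handed in; nothing more can be done
None
```

I stood the pot in the level cup and let go, then wound the crank clockwise about 2.7 turns onto the stop. I released the handle, moved the arm clear, and handed the job in at 20.3 s.

- **Stop contact:** The free-running drag was about 1.3 N. It climbed over the last 40° or so to about 3.9 N, roughly 2.5 N above free-running, which is inside the snug range. I could not measure the force on the stop itself.
- **Final pictures:** The pot sits in the leaning cup, the arm is over the stop and the gripper is clear. The paper cup, tape roll and glue bottle were never touched; I judged their positions by eye.
- **Two readings that disagreed:**
  - **Handle angle:** The last picture puts the handle at about 173°, while the tool let go of it at about 165°. I put most of this down to a 3 mm camera-to-tool bias already present at the first grip. If the crank really slipped back 8°, about 2 N of extra drag would remain, still snug.
  - **Drag at rest:** It read only 1.4 N once the motion stopped. I took this as worm friction holding the load and did not grip the handle again to check.

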